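# Change grips on a grinding roller and lay it in the trough mill

### The arm

A 6-joint arm with a two-finger parallel gripper is mounted at the origin on the work surface. World frame = base frame: x ahead of the robot, y to its left, z up, the work surface at z = 0. Lengths are in mm, angles in rad, forces in N, time in s.
With the tool pointing down it reaches from about 200 to 875 mm from the base axis. Payload 3.4 kg.
Tool frame: the origin (TCP) lies at the very end of the fingers, on their centre line; the grasp point (between the pads) lies 19 mm behind it; z points along the fingers, y is the line along which they close (so a half turn about z gives the same grasp; the last joint's range is limited). The gripper opens to 94 mm and grips with 3 to 60 N. Pads are 16 mm wide; open, the fingers measure 119 mm over their backs; the gripper's body (75 mm by 177 mm) begins 78 mm behind the grasp point.
Start: joints at [-1.438, 0.276, 1.505, -0, 1.361, -0.121], TCP at [144.371, -556.62, 173.593] pointing down, gripper open.
Joint ranges: [-2.89, 2.89], [-0.75, 2.08], [0.22, 2.7], [-1.18, 4.32], [0.11, 2.71], [-2.7, 2.7]. Speed limits (rad/s): [2.57, 2.57, 3.14, 3.14, 3.14, 3.14].

### API

Orientations are given as a rotation vector (axis times angle).
In Python, from rig import get_obs, read_camera, camera_params, hand_in gives the robot as it stands.
- The arm moves only by the shell command python3 -m handwheel 'ROWS' [OPENING] [FORCE]. ROWS is JSON, a list of rows, each a list of 6 numbers: the shift along the tool's x, y, z in units of 40 mm (1.0 is 40 mm), then the turn, a rotation vector about the tool's x, y, z in units of 8 degrees (1.0 is 8 degrees). A call has 1 to 20 rows; each row shifts and turns the commanded pose from where the row before left it, along the tool's axes as they then stand; what a row does not reach is not made up. A row lasts 1/10 s, in which the tool goes at most 50 mm and 8.59 degrees, less where a joint would pass 70% of its speed; a pose out of reach is approached as far as the arm can. A call is refused whole if a number of a shift passes 1 or a number of a turn 1, either way. A call with a gripper value outside its range is refused whole. OPENING is the finger opening in mm, from 0 to 94, set as the call begins (- or left out, the last holds). The fingers move at their own pace and stop on an object; FORCE is the grip in N (left out, the last holds). Time passes only in rows, so rows that do not move let the fingers close. It gives the time, the measured TCP pose, the force, the opening and the grip force at its end, in the units of the state.
- get_obs(): the state, without advancing time (a new reading comes with each control period).
- read_camera(name): name is "side" or "top"; returns the picture (480x640x3 uint8, red, green, blue); there is no depth.
- camera_params(name): a dict with "K" (3x3 intrinsics, pixels), "eye" and "orientation" of the camera in the world. Camera axes: x right, y up, looking along -z (the intrinsics and any distortion apply to the point x, -y, -z); pixel columns grow to the right and rows downward; lengths in mm; the calibration is good to about 2 mm. A picture is of the moment at which its call begins. camera_params takes no time and is no camera call.
- hand_in(): hands the job in; it is judged then, once.
The state is a dict: "time_s": time; "joints": joint angles; "qvel": joint speeds; "effort": joint torques, N m; "position": TCP position; "tool_rot": TCP orientation; "ft_force": force on the tool from outside, world axes, zero at the start; "wrist_torque": the same for the moment, N m; "finger_gap": opening from 0.0 (shut) to 1.0 (fully open); "gripper_force": force on a finger pad.
Only numpy, scipy, OpenCV 4.12 (cv2) and the standard library are available. Lean on these libraries where they do the work, as an engineer would, in place of code of your own. Each camera call takes 0.05 s, during which the arm holds its last target. There are 200 camera calls.

### The job

Take the porcelain grinding roller out of its dark wooden storage block and lay it on the green V-rest, letting go of it there. Then take it again by its wooden handle alone and lower it gently into the steel trough of the mill, handle out through the notch, so that it lies home on the bottom of the trough; let go of it. Never let the roller fall or bang it down hard, and leave the other things on the counter where they are.

Things in the scene. Friction and masses are not known exactly. Their poses are not given: they have to be found in the camera images.
- roller: Grinding roller: white porcelain head 100 mm long, 38 mm diameter, with a coaxial wooden handle 80 mm long, 24 mm diameter; 0.25 to 0.37 kg; balances 8 mm from mid-head towards the handle. Origin: on the axis in mid-head (head x = -50 to 50, handle x = -130 to -50 mm). x axis: along the roller, away from the handle; it may be rolled about x. Held by the handle, its head may sag some degrees.
- roller_handle (a point): Point on the roller's axis in the middle of its wooden handle, 92 mm from the middle of the head: the place to grip the handle.
- case: Fixed dark wooden storage block, 204 x 84 mm, 50 mm high. The roller starts in its close-fitting channel (2.5 mm free each side) along x, handle towards -x, axis 40 mm above the table. Fingers reach it only in a 54 mm gap across the block (x = -27 to 27 mm, 10 mm thick base), at mid-head; the handle lies below the top between walls. Origin: on the table under the gap's middle.
- rest: Fixed green V-rest: base 110 x 76 mm, 8 mm thick, with two V-saddles at x = 37 and -37 mm, each 14 mm thick, about 45 mm high, 52 mm across, 60 mm clear between them. The head lies along x in both saddles, the handle overhanging (best towards -x); the roller's origin is then 46 mm above the rest's. Origin: on the table under its middle. Fingers can straddle the head between the saddles.
- mill: Fixed steel trough mill: inside 116 mm long (x), 50 mm wide, walls 8 mm thick, rim 72 mm above the table; no finger fits beside the head inside. Its bottom is a shallow V (25 degree slopes) that centres the roller along x. A red housing 48 mm high stands behind the +x end. Origin: on the table under the trough's middle.
- mill_seat (a point): Where the roller's origin lies when it is home in the trough: 38 mm above the mill's origin; the roller is then level, its x axis along the mill's x.
- mill_notch (a point): Middle of the notch in the trough's -x end wall, 38 mm above the table, 62 mm from the mill's origin. The notch is 36 mm wide, open at the top, down to 20 mm above the table; the handle sticks out through it towards -x, over free table.
- bowl: Loose blue china bowl, 64 mm wide, 35 mm high: a bystander. Origin: centre of its underside.
- weight: Loose brass weight, 40 mm wide, 46 mm high: a bystander. Origin: centre of its underside.
- brush: Loose brush lying on the counter at the left: a bystander.
- scoop: Loose spoon lying on the counter at the right: a bystander.
- stopper: Loose amber glass stopper, 30 mm wide, 36 mm high: a bystander. Origin: centre of its underside.
Things that resemble listed ones, but are neither listed nor needed, are in the scene too. Of the things like the roller, leave any that is red; of the rest the smaller one is meant. Of the things that look like the rest, take the one that is nearest to the robot's base at the start.

How it is judged (in metres and radians):
On the way, in this order (a step that is already met when the one before it is completed fails the run):
1. the roller lies seated in both saddles of the green V-rest, let go and at rest (x of roller in the frame of rest between -0.014 and 0.014 m and y of roller in the frame of rest between -0.006 and 0.006 m and z of roller in the frame of rest between 0.04 and 0.052 m and angle between the x axis of roller and the x axis of rest, either way round below 0.12 rad and linear speed of roller below 0.03 m/s and contact force between the fingers and roller below 0.1 N), for 0.2 s.
2. the roller is lifted clear, held by its wooden handle (tool within 40 mm of the handle's middle) (height (world z) of roller_handle above 0.09 m and distance between the grasp point and roller_handle below 0.04 m and contact force between the fingers and roller above 0.5 N), for 0.2 s.
At the end, for the whole second after the job is handed in: The roller lies on the bottom of the mill's trough, its handle out through the notch: head centre within 12 mm along and 5 mm across of the trough's middle, axis at 34 to 42.5 mm above the table and within 0.08 rad of the trough's, at rest and let go (x of roller in the frame of mill between -0.012 and 0.012 m and y of roller in the frame of mill between -0.005 and 0.005 m and z of roller in the frame of mill between 0.034 and 0.0425 m and angle between the x axis of roller and the x axis of mill, either way round below 0.08 rad and x of roller_handle in the frame of mill below -0.07 m and linear speed of roller below 0.02 m/s and contact force between the fingers and roller below 0.1 N); the robot touches nothing.
It fails at once if the roller falls (moves faster than 0.4 m/s while no finger touches it) (linear speed of roller above 0.4 m/s and contact force between the fingers and roller below 0.1 N).
It fails at once if the roller is banged or pressed against the mill with more than 45 N (contact force between roller and mill above 45 N).
It fails at once if the roller is banged or pressed against the rest with more than 45 N (contact force between roller and rest above 45 N).
It fails at once if a bystander is moved by more than 40 mm (distance of any of bowl, weight, brush, scoop, stopper from where it was at the start of the episode above 0.04 m).
It also fails if it takes over 72 s, if anything falls off the work surface, if the arm or the gripper's body presses on something with over 40 N, if the wrist force passes 120 N, or if a joint passes its speed limit or range.

## Working session

There is one attempt and no reset: what is moved stays moved. The work goes in short steps, Python scripts to look and compute and a shell command to move; the robot and the scene stay as the last step left them, time stands still between calls to the robot, and variables do not carry over. Pictures are saved under pics/ and viewed, at most 10 in all, crops included, and the job is handed in when it is done.

```bash
mkdir -p pics; ls
python3 - <<'E'
from rig import *
import cv2
for n in("top","side"):
    cv2.imwrite(f"pics/{n}0.png",read_camera(n)[:,:,::-1]); print(n,camera_params(n))
o=get_obs(); print(o)
E
```

```text
pics
top {'K': array([[597.15527774,   0.        , 329.9112874 ],
       [  0.        , 597.15527774, 240.40347245],
       [  0.        ,   0.        ,   1.        ]]), 'eye': array([  83.76807092,   53.78606333, 1676.57566885]), 'orientation': array([ 0.16571218, -0.14543058, -1.55725057])}
side {'K': array([[605.76797693,   0.        , 324.14867664],
       [  0.        , 605.76797693, 238.15270297],
       [  0.        ,   0.        ,   1.        ]]), 'eye': array([ 180.19176594, 1345.4527294 ,  991.72348281]), 'orientation': array([ 0.14179149, -1.36346948, -2.67296321])}
{'time_s': 0.1, 'joints': array([-1.43799705e+00,  2.76499336e-01,  1.50597919e+00, -2.65669846e-05,
        1.36071301e+00, -1.21001308e-01]), 'qvel': array([-0.00092929, -0.0012567 , -0.00399495, -0.00102065,  0.0009869 ,
       -0.00074475]), 'effort': array([ 1.30356046e-03, -4.05455303e+01, -2.37779850e+01,  7.03569688e-02,
        2.99136504e-02, -5.42435669e-05]), 'position': array([ 144.28270098, -556.02808723,  172.82067555]), 'tool_rot': array([-3.11474402e+00, -3.97406205e-01,  5.55931829e-05]), 'ft_force': array([-0.62795799, -0.22838317,  0.79309104]), 'wrist_torque': array([-0.01779076,  0.01199089,  0.00479474]), 'gripper_force': 0.0, 'finger_gap': 1.0006197756747004}
```

View pics/top0.png

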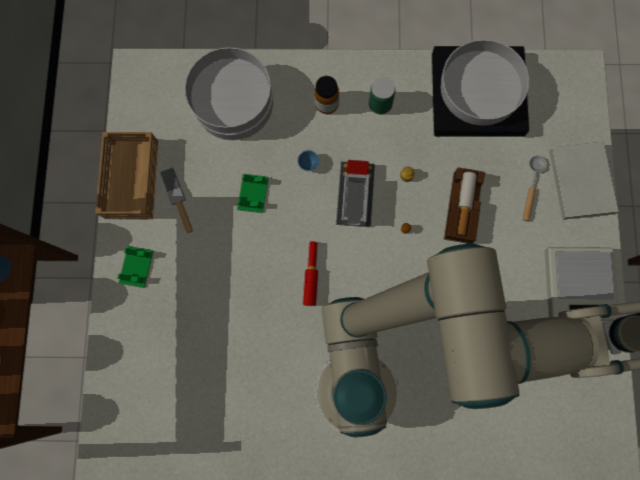

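View pics/side0.png

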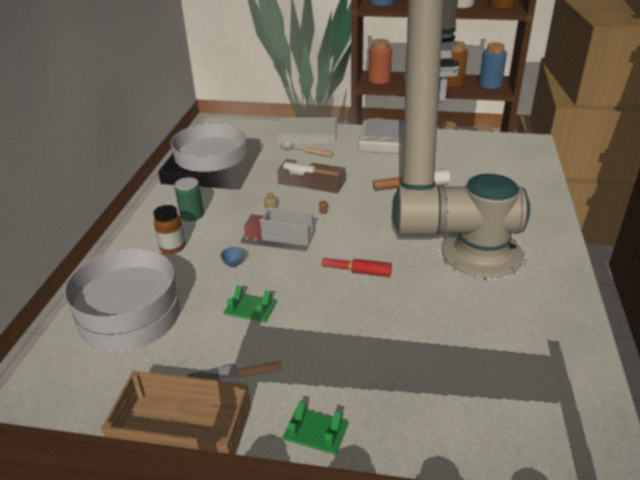

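Top view: the case with the roller is at about (465,204), the mill at (355,193) with its red housing towards the top of the image, and green rests at (254,193) and (136,266). The red roller is at (311,273). The side view shows a second white roller near (410,181), lying free. I'll compute rough positions and enlarge.

```bash
cat > h.py <<'E'
import numpy as np, cv2
from rig import *
from scipy.spatial.transform import Rotation as R
def cam(n):
    p=camera_params(n); return p["K"],np.array(p["eye"]),R.from_rotvec(p["orientation"]).as_matrix()
def bp(n,u,v,z):
    K,e,M=cam(n); d=np.linalg.inv(K)@[u,v,1]; d=M@(d*[1,-1,-1]); return e+d*(z-e[2])/d[2]
def proj(n,P):
    K,e,M=cam(n); c=(M.T@(np.array(P,float)-e))*[1,-1,-1]; q=K@c; return q[:2]/q[2]
def tile(im,x0,y0,x1,y1,s):
    t=cv2.resize(im[y0:y1,x0:x1],None,fx=s,fy=s,interpolation=cv2.INTER_CUBIC)
    for x in range(x0-x0%-10,x1,10):
        cv2.line(t,((x-x0)*s,0),((x-x0)*s,6 if x%50 else 14),(0,255,255),1)
        if x%20==0: cv2.putText(t,str(x),((x-x0)*s+2,14),0,.35,(0,255,255),1)
    for y in range(y0-y0%-10,y1,10):
        cv2.line(t,(0,(y-y0)*s),(6,(y-y0)*s),(0,255,255),1)
        if y%20==0: cv2.putText(t,str(y),(8,(y-y0)*s+4),0,.35,(0,255,255),1)
    return t
def montage(name,tiles,W=800,H=600):
    c=np.zeros((H,W,3),np.uint8)
    for t,x,y in tiles: c[y:y+t.shape[0],x:x+t.shape[1]]=t[:H-y,:W-x]
    cv2.imwrite(name,c)
E
python3 - <<'E'
from h import *
np.set_printoptions(precision=1,suppress=True)
for nm,uv in dict(base=(358,397),case=(465,204),mill=(355,193),restA=(254,193),restB=(136,266)).items(): print(nm,bp("top",*uv,20 if nm!='base' else 300))
for nm,uv in dict(case=(312,176),mill=(286,228),restA=(250,305),restB=(317,430)).items(): print(nm,bp("side",*uv,20))
t=cv2.imread("pics/top0.png");s=cv2.imread("pics/side0.png")
montage("pics/c1.png",[(tile(t,435,160,495,250,4),0,0),(tile(t,325,150,385,235,4),250,0),(tile(t,230,165,280,220,4),500,0),
 (tile(s,270,155,350,195,3),0,370),(tile(s,235,200,320,255,3),250,370),(tile(s,215,280,285,325,4),515,370)])
E
```

```text
base [  4.2   6.9 300. ]
case [ 525.3 -308.2   20. ]
mill [556.1   6.   20. ]
restA [554.5 296.7  20. ]
restB [339.5 622.4  20. ]
case [ 516.7 -307.4   20. ]
mill [536.7 -11.6  20. ]
restA [552.8 314.6  20. ]
restB [333.  639.4  20. ]
```

View pics/c1.png

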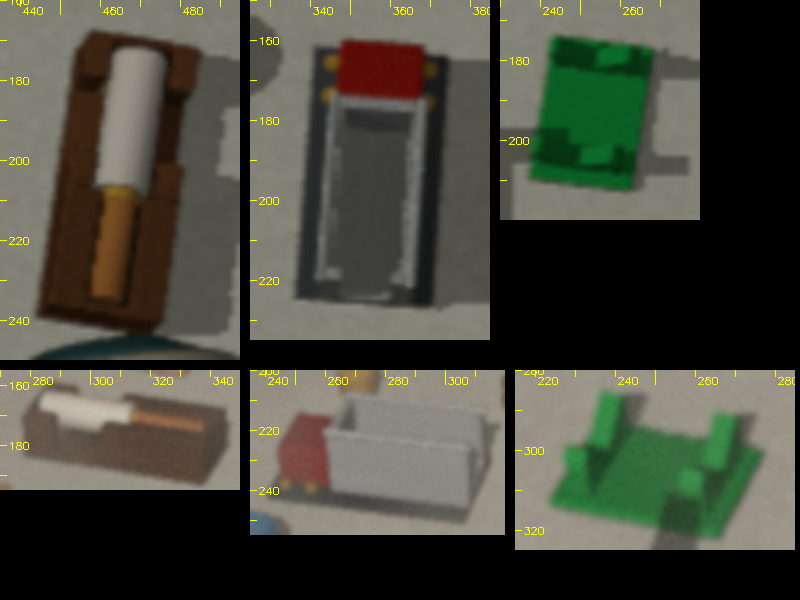

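The rest nearer the base is A (629 mm against 709 mm). I read corners from the tiles for the mill, and will fit silhouettes for the rest and the case.

```bash
cat > fit.py <<'E'
from h import *
from scipy.optimize import minimize, least_squares
np.set_printoptions(precision=3,suppress=True)
ims={n:cv2.imread(f"pics/{n}0.png") for n in("top","side")}
def T(p): 
    M=np.eye(4); M[:3,:3]=R.from_euler('z',p[2]).as_matrix(); M[:2,3]=p[:2]; return M
def W(p,P): return (T(p)[:3,:3]@np.array(P,float).T).T+T(p)[:3,3]
def box(x0,x1,y0,y1,z0,z1): return [(x,y,z) for x in(x0,x1) for y in(y0,y1) for z in(z0,z1)]
def fitmask(parts,masks,p0,S=4):
    def iou(p,n):
        m=masks[n]; r=np.zeros((480*S,640*S),np.uint8)
        for b in parts:
            q=np.array([proj(n,w) for w in W(p,b)]); h=cv2.convexHull(((q+.5)*S*16-8).astype(np.int32).reshape(-1,1,2))
            cv2.fillConvexPoly(r,h,255,shift=4)
        r=cv2.resize(r,(640,480),interpolation=cv2.INTER_AREA)/255.
        return np.minimum(r,m).sum()/np.maximum(r,m).sum()
    for ns in (["top"],["side"],["top","side"]):
        f=lambda p:-sum(iou((p[0],p[1],p[2]/100),n) for n in ns)
        x=np.array([p0[0],p0[1],p0[2]*100])
        for _ in range(2): x=minimize(f,x,method="Nelder-Mead",options=dict(initial_simplex=x+np.array([[0,0,0],[8,0,0],[0,8,0],[0,0,8]]),xatol=.1,fatol=1e-5)).x
        print(ns,x[0],x[1],x[2]/100,-f(x)/len(ns))
    return x
def blob(m,uv):
    k,l=cv2.connectedComponents(m.astype(np.uint8)); return (l==l[uv[1],uv[0]]).astype(float)
hsv={n:cv2.cvtColor(cv2.GaussianBlur(i,(3,3),0),cv2.COLOR_BGR2HSV).astype(int) for n,i in ims.items()}
green={n:((h[...,0]>45)&(h[...,0]<80)&(h[...,1]>150)) for n,h in hsv.items()}
green={n:blob(green[n],uv) for n,uv in dict(top=(250,190),side=(250,305)).items()}
saddles=[box(c-7,c+7,s[0],s[1],8,s[2]) for c in(37,-37) for s in((-26,-12,45),(12,26,45),(-14,14,20))]
print("rest"); fitmask([box(-55,55,-38,38,0,8)]+saddles,green,(554,300,-.1))
brown={n:((h[...,0]<20)|(h[...,0]>165))&(h[...,1]>60) for n,h in hsv.items()}
print("case")
cm={}
for n,uv in dict(top=(455,215),side=(300,183)).items():
    b=blob(brown[n],uv); c=max(cv2.findContours(b.astype(np.uint8),0,1)[0],key=cv2.contourArea)
    m=np.zeros((480,640),np.uint8); cv2.fillPoly(m,[cv2.convexHull(c)],1); cm[n]=m.astype(float); print(n,cv2.boundingRect(c))
fitmask([box(-102,102,-42,42,0,50)],cm,(522,-308,-.1))
print("mill")
obs=[("top",346.25,173.75,66,33,72),("top",369.25,174,66,-33,72),("top",341.75,220,-66,33,72),("top",365.5,221.75,-66,-33,72),
("side",261,220,66,33,72),("side",307.3,226.7,-66,33,72),("side",266.7,208.3,66,-33,72),("side",313,214,-66,-33,72)]
for sel in("top","side","ts"):
    O=[o for o in obs if o[0] in sel or sel=="ts"]
    f=lambda p:np.concatenate([proj(o[0],W((p[0],p[1],p[2]/100),[o[3:]])[0])-o[1:3] for o in O])
    r=least_squares(f,[550,0,-10]); print(sel,r.x*[1,1,.01],r.fun)
print("roller axis top pts",bp("top",469.5,172.5,45),bp("top",465.5,207,45),bp("top",461.75,234.25,40))
E
python3 fit.py
```

```text
restTraceback (most recent call last):
  File "fit.py", line 29, in <module>
    print("rest"); fitmask([box(-55,55,-38,38,0,8)]+saddles,green,(554,300,-.1))
                   ~~~~~~~^^^^^^^^^^^^^^^^^^^^^^^^^^^^^^^^^^^^^^^^^^^^^^^^^^^^^^
  File "fit.py", line 20, in fitmask
    for _ in range(2): x=minimize(f,x,method="Nelder-Mead",options=dict(initial_simplex=x+np.array([[0,0,0],[8,0,0],[0,8,0],[0,0,8]]),xatol=.1,fatol=1e-5)).x
                         ~~~~~~~~^^^^^^^^^^^^^^^^^^^^^^^^^^^^^^^^^^^^^^^^^^^^^^^^^^^^^^^^^^^^^^^^^^^^^^^^^^^^^^^^^^^^^^^^^^^^^^^^^^^^^^^^^^^^^^^^^^^^^^^^^^
    res = _minimize_neldermead(fun, x0, args, callback, bounds=bounds,
                               **options)
    fxcc = func(xcc)
    fx = function(np.copy(x), *(wrapper_args + args))
  File "fit.py", line 18, in <lambda>
    f=lambda p:-sum(iou((p[0],p[1],p[2]/100),n) for n in ns)
                ~~~^^^^^^^^^^^^^^^^^^^^^^^^^^^^^^^^^^^^^^^^^
  File "fit.py", line 18, in <genexpr>
    f=lambda p:-sum(iou((p[0],p[1],p[2]/100),n) for n in ns)
                    ~~~^^^^^^^^^^^^^^^^^^^^^^^^
  File "fit.py", line 13, in iou
    q=np.array([proj(n,w) for w in W(p,b)]); h=cv2.convexHull(((q+.5)*S*16-8).astype(np.int32).reshape(-1,1,2))
                ~~~~^^^^^
  File "h.py", line 9, in proj
    K,e,M=cam(n); c=(M.T@(np.array(P,float)-e))*[1,-1,-1]; q=K@c; return q[:2]/q[2]
          ~~~^^^
  File "h.py", line 5, in cam
    p=camera_params(n); return p["K"],np.array(p["eye"]),R.from_rotvec(p["orientation"]).as_matrix()
ValueError: time passes only in moves, steps and waits
```

Camera parameters need caching; cv2-style one-time lookup.

```bash
sed -i 's/^def cam/import functools\n@functools.lru_cache\ndef cam/' h.py; timeout 400 python3 fit.py
```

```text
rest
['top'] 560.1178465792179 304.46118934327853 -0.12833928112139914 0.8593982140343744
['side'] 230.1186844966364 677.1653590454607 -2.99196858127709 0.008103472506157075
['top', 'side'] 560.7213158510003 303.67232607972323 -0.13717256504006908 0.43168220266311985
case
top (444, 168, 41, 75)
side (279, 164, 65, 29)
['top'] 520.811856463291 -304.4741825824011 -0.17357135272687593 0.9681060744678462
['side'] 522.7844322641238 -304.48062847183405 -0.12469382025066197 0.7764548973683354
['top', 'side'] 520.9566539046408 -304.4854100881104 -0.16999454999515756 0.8718985134770795
mill
top [529.179   5.533  -0.076] [-0.504 -0.142 -0.002  1.435  0.191 -0.707  0.308 -0.549]
side [526.408   9.764  -0.069] [-0.929  1.019 -0.139 -0.047  0.827 -0.299  0.271 -0.747]
ts [528.047   6.459  -0.074] [-0.888  0.263 -0.379  1.794 -0.099 -0.282  0.025 -0.172 -1.228  0.232
 -0.587 -0.742  0.618 -1.027 -0.075 -1.387]
roller axis top pts [ 611.275 -318.741   45.   ] [ 509.966 -303.804   45.   ] [ 432.651 -291.664   40.   ]
```

```bash
cat > ov.py <<'E'
import re
src=open('fit.py').read().split('hsv={n')[0]; exec(src)
m={}
for n,uv in dict(top=(250,190),side=(262,308)).items():
    i=ims[n].astype(int); g=(i[...,1]>i[...,2]+25)&(i[...,1]>i[...,0]+15); x,y=uv
    k=np.zeros_like(g); k[y-35:y+35,x-45:x+45]=g[y-35:y+35,x-45:x+45]; m[n]=k.astype(float); print(n,k.sum())
saddles=[box(c-7,c+7,s[0],s[1],8,s[2]) for c in(37,-37) for s in((-26,-16,45),(16,26,45),(-20,20,25))]
x=fitmask([box(-55,55,-38,38,0,8)]+saddles,m,(558,303,-.13))
rest=(x[0],x[1],x[2]/100); mill=(528,6.5,-.074); case=(560.5,-311,-.16)
def wires(n,p,bs,s,x0,y0,t):
    for b in bs:
        q=np.array([proj(n,w) for w in W(p,b)])
        for i in range(8):
            for j in(1,2,4):
                if not i&j: cv2.line(t,*[tuple(int(v) for v in (np.array(q[k])+.5-(x0,y0))*s) for k in(i,i|j)],(255,0,255),1)
    return t
L=[]
for n,p,bs,c,pos in [("top",case,[box(-142,62,-42,42,0,50),box(-50,50,-19,19,21,59)],(435,160,495,250,4),(0,0)),("top",mill,[box(-66,66,-33,33,72,72),box(-58,58,-25,25,72,72)],(325,150,385,235,4),(250,0)),
 ("top",rest,[box(-55,55,-38,38,0,8),box(30,44,-26,26,8,45),box(-44,-30,-26,26,8,45)],(230,165,280,220,5),(500,0)),
 ("side",mill,[box(-66,66,-33,33,0,72)],(235,200,320,255,3),(250,370)),
 ("side",case,[box(-142,62,-42,42,0,50)],(270,155,350,195,3),(0,370)),
 ("side",rest,[box(-55,55,-38,38,0,8),box(30,44,-26,26,8,45),box(-44,-30,-26,26,8,45)],(215,280,285,325,4),(515,370))]:
    L.append((wires(n,p,bs,c[4],c[0],c[1],tile(ims[n],*c)),*pos))
montage("pics/c2.png",L)
E
timeout 500 python3 ov.py
```

```text
top 948
side 1127
['top'] 560.1561644157462 303.98721107449967 -0.1297836121603463 0.9406620325945344
['side'] 557.4826740643435 301.96385830426607 -0.10250862996144061 0.8904924685865918
['top', 'side'] 559.0049633495611 303.81325917640356 -0.13587789314675117 0.9099716766222836
```

View pics/c2.png

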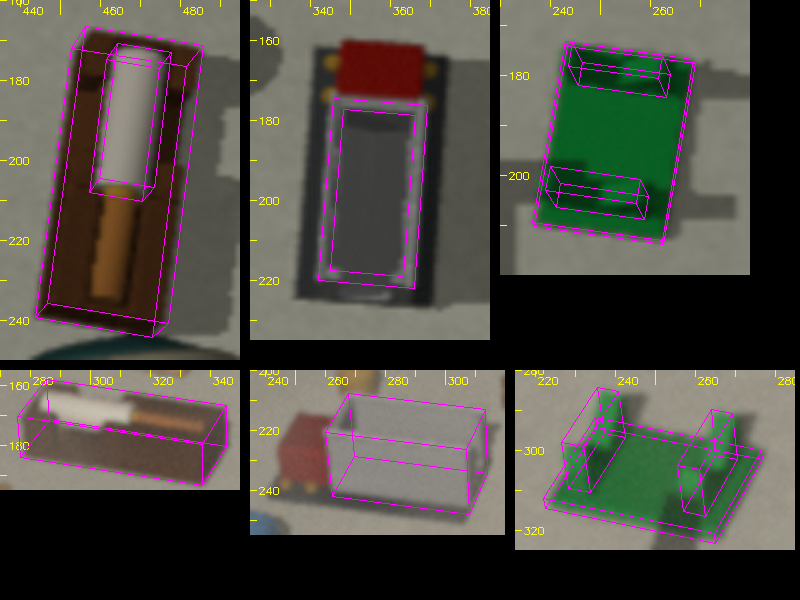

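The wire overlays match: case origin (560.5,-311), mill (528,6.5, yaw -0.074), rest (559,304, yaw -0.133). The roller in the case agrees with the wires at 180 mm long. Now a helper for deltas.

```bash
cat > plan.py <<'E'
import sys
from h import *
np.set_printoptions(precision=3,suppress=True)
def plan(x,y,z,yaw,pitch=0):
    o=get_obs(); Rt=R.from_rotvec(o["tool_rot"]).as_matrix()
    # tool x along (cos yaw, sin yaw), z down; pitch about tool y
    Rg=R.from_euler('z',yaw).as_matrix()@np.diag([1,-1,-1.])@R.from_euler('y',pitch).as_matrix()
    d=np.array([x,y,z])-o["position"]
    print("t",o["time_s"],"pos",o["position"],"J",o["joints"],"F",o["ft_force"],"gap",o["finger_gap"]*94,"grip",o["gripper_force"])
    print("turn units",np.degrees(R.from_matrix(Rt.T@Rg).as_rotvec())/8)
    print("shift before turn",Rt.T@d/40,"after turn",Rg.T@d/40, "mm",d)
if __name__=="__main__": plan(*map(float,sys.argv[1:]))
E
python3 plan.py 560.5 -311 120 -0.16
```

```text
t 0.1 pos [ 144.283 -556.028  172.821] J [-1.438  0.276  1.506 -0.     1.361 -0.121] F [-0.628 -0.228  0.793] gap 94.05825891342184 grip 0.0
turn units [-0.011  0.001  2.964]
shift before turn [11.61  -3.315  1.328] after turn [ 9.297 -7.705  1.321] mm [416.217 245.028 -52.821]
```

```bash
python3 -m handwheel '[[0,0,0,0,0,0.74],[0,0,0,0,0,0.74],[0,0,0,0,0,0.74],[0,0,0,0,0,0.74],[0.58,-0.48,0,0,0,0],[0.58,-0.48,0,0,0,0],[0.58,-0.48,0,0,0,0],[0.58,-0.48,0,0,0,0],[0.58,-0.48,0,0,0,0],[0.58,-0.48,0,0,0,0],[0.58,-0.48,0,0,0,0],[0.58,-0.48,0,0,0,0],[0.58,-0.48,0,0,0,0],[0.58,-0.48,0,0,0,0],[0.58,-0.48,0,0,0,0],[0.58,-0.48,0,0,0,0],[0.58,-0.48,0,0,0,0],[0.58,-0.48,0,0,0,0],[0.58,-0.48,0,0,0,0],[0.58,-0.48,0,0,0,0]]' 94; python3 plan.py 560.5 -311 120 -0.16
python3 - <<'E'
from h import *
montage("pics/c3.png",[(tile(read_camera("top")[:,:,::-1].copy(),400,120,520,270,4),0,0),(tile(read_camera("side")[:,:,::-1].copy(),260,80,360,210,3),490,0)])
E
```

```text
time_s: 2.1
position: [560.4, -311.3, 173.0]
tool_rot: [-3.131, 0.25, 0.002]
ft_force: [-0.6, -0.3, 0.0]
finger_gap: 1.004
gripper_force: 0.0
t 2.1 pos [ 560.364 -311.321  173.007] J [-0.615  0.377  1.355 -0.     1.411  1.115] F [-0.638 -0.276  0.01 ] gap 94.405258574767 grip 0.0
turn units [-0.002  0.007  0.004]
shift before turn [ 0.003 -0.008  1.325] after turn [ 0.002 -0.008  1.325] mm [  0.136   0.321 -53.007]
```

View pics/c3.png

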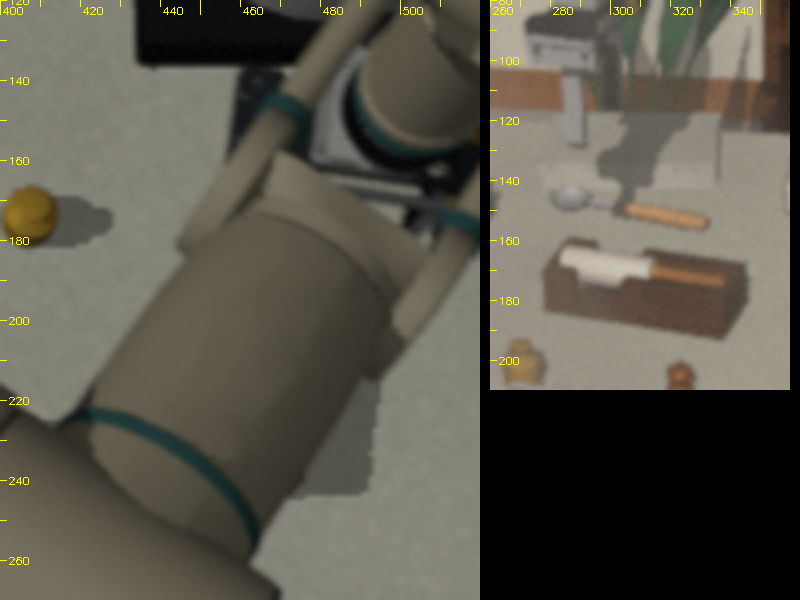

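The side view shows a fingertip bottom at about (287.5,128) and the case gap at u≈289–304 on the near face. I'll check it against the calibration.

Run:
```python
from h import *
np.set_printoptions(precision=1,suppress=True)
o=get_obs();Rt=R.from_rotvec(o["tool_rot"]).as_matrix()
for y in(-53,53): print(proj("side",o["position"]+Rt@[0,y,0]))
c=np.array([560.5,-311,0]);Y=R.from_euler('z',-.16).as_matrix()
for P in([-27,42,50],[27,42,50],[-27,42,10],[27,42,10]): print(P,proj("side",c+Y@P))
```

```text
[289.6 138.8]
[301.8 124.1]
[-27, 42, 50] [301.7 173.9]
[27, 42, 50] [285.6 171.4]
[-27, 42, 10] [302.3 184.9]
[27, 42, 10] [286.3 182.4]
```

Fingertips appear about 10 px higher than predicted. I'll go down to z≈90 (still clear of everything) and look closer.

```bash
python3 -m handwheel '[[0,0,0.52,0,0,0],[0,0,0.52,0,0,0],[0,0,0.52,0,0,0],[0,0,0.52,0,0,0],[0,0,0,0,0,0]]' 94
python3 - <<'E'
from h import *
np.set_printoptions(precision=1,suppress=True)
s=read_camera("side")[:,:,::-1].copy(); cv2.imwrite("pics/s4.png",s)
montage("pics/c4.png",[(tile(s,260,105,350,195,6),0,0)],560,540)
o=get_obs();Rt=R.from_rotvec(o["tool_rot"]).as_matrix()
for y in(-53,53): print(proj("side",o["position"]+Rt@[0,y,0]))
E
```

```text
time_s: 2.7
position: [556.4, -311.2, 87.0]
tool_rot: [-3.128, 0.251, 0.011]
ft_force: [0.4, 0.3, 0.3]
finger_gap: 1.0
gripper_force: 0.0
[292.6 163.2]
[304.5 147.9]
```

View pics/c4.png

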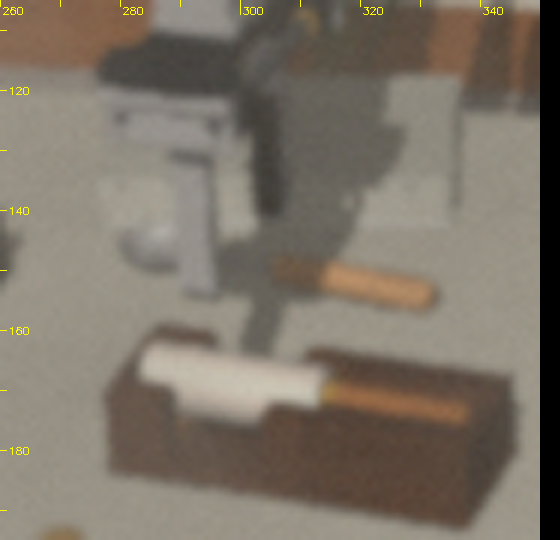

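Near fingertip seen at (293.3,154.2), predicted (292.6,163.2): a 9 px (≈30 mm) vertical discrepancy. I'll check it with the start picture and the base.

Run:
```python
from h import *
np.set_printoptions(precision=1,suppress=True)
Rt=R.from_rotvec([-3.1147,-.3974,0]).as_matrix(); p0=np.array([144.3,-556,172.8])
for y in(-53,53): print("start tip",proj("side",p0+Rt@[0,y,0]),proj("top",p0+Rt@[0,y,0]))
th=np.linspace(0,6.28,73)
for r in (100,):
  q=np.array([proj("side",(r*np.cos(t),r*np.sin(t),0)) for t in th]); print("base ring side",q.min(0),q.max(0))
  q=np.array([proj("top",(r*np.cos(t),r*np.sin(t),0)) for t in th]); print("top",q.min(0),q.max(0))
print(proj("side",(0,0,0)),proj("top",(0,0,0)))
s=cv2.imread("pics/side0.png");t=cv2.imread("pics/top0.png");f=cv2.imread("pics/s4.png")
montage("pics/c5.png",[(tile(s,390,40,480,130,4),0,0),(tile(s,420,160,540,280,3),370,0),(tile(t,305,340,410,445,2),0,370),(tile(t,570,300,640,390,2),220,370),(tile(f,260,60,330,160,3),370,370)],760,600)
```

```text
start tip [439.5 111.7] [563.4 343.1]
start tip [431.8  98.7] [604.2 332.6]
base ring side [442.9 230.5] [519.3 275.6]
top [320.1 354.6] [393.6 430.3]
[480.7 251.9] [356.8 392. ]
```

View pics/c5.png

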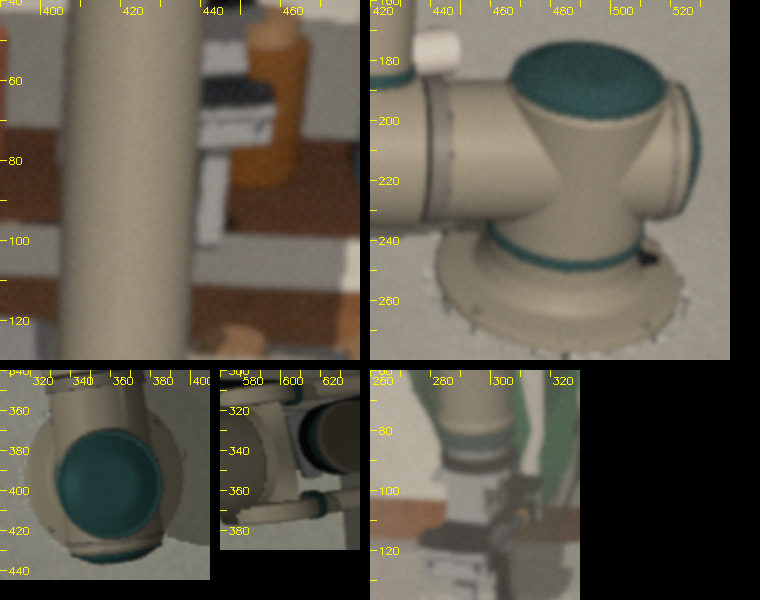

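The same offset shows at the start pose (tip seen at (442,101), predicted (439.5,112)), so either the tool or the picture is off in z by about 30 mm. I'll descend carefully and judge from force and picture.

```bash
python3 plan.py 560.5 -311 40 -0.16; python3 -m handwheel '[[0.1,0,0.24,0,0,0],[0,0,0.24,0,0,0],[0,0,0.24,0,0,0],[0,0,0.24,0,0,0],[0,0,0.24,0,0,0],[0,0,0,0,0,0]]' 94;python3 plan.py 560.5 -311 40 -0.16
python3 - <<'E'
from h import *
np.set_printoptions(precision=1,suppress=True)
s=read_camera("side")[:,:,::-1].copy(); cv2.imwrite("pics/s5.png",s)
montage("pics/c6.png",[(tile(s,260,105,350,195,6),0,0)],560,540)
E
```

```text
t 2.75 pos [ 557.754 -311.984   88.89 ] J [-0.618  0.427  1.487 -0.001  1.231  1.113] F [ 0.488 -0.378 -0.217] gap 94.04196828701551 grip 0.0
turn units [-0.01   0.028 -0.   ]
shift before turn [ 0.069 -0.034  1.222] after turn [ 0.064 -0.035  1.222] mm [  2.746   0.984 -48.89 ]
time_s: 3.35
position: [562.4, -312.1, 40.5]
tool_rot: [-3.13, 0.25, 0.005]
ft_force: [0.0, -0.2, -0.4]
finger_gap: 0.995
gripper_force: 0.0
t 3.35 pos [ 562.416 -312.094   40.47 ] J [-0.615  0.472  1.542 -0.     1.131  1.116] F [ 0.012 -0.177 -0.446] gap 93.5732111535925 grip 0.0
turn units [-0.01   0.022  0.004]
shift before turn [-0.052 -0.019  0.012] after turn [-0.052 -0.019  0.012] mm [-1.916  1.094 -0.47 ]
```

View pics/c6.png

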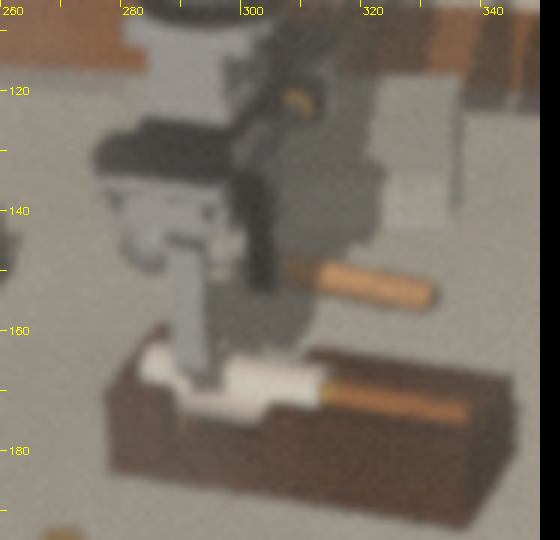

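No contact at reported z=40, and the tip is seen at (294,169), visually still about 27 mm higher. Continue in small steps with force checks.

```bash
python3 -m handwheel '[[-0.04,0,0.11,0,0,0],[0,0,0.11,0,0,0],[0,0,0.11,0,0,0],[0,0,0.11,0,0,0],[0,0,0.11,0,0,0],[0,0,0,0,0,0]]' 94;python3 plan.py 560.5 -311 18 -0.16
python3 - <<'E'
from h import *
s=read_camera("side")[:,:,::-1].copy(); cv2.imwrite("pics/s6.png",s)
montage("pics/c7.png",[(tile(s,270,135,325,195,9),0,0)],500,540)
E
```

```text
time_s: 4.0
position: [561.6, -312.3, 19.5]
tool_rot: [-3.131, 0.25, 0.002]
ft_force: [-0.3, 0.3, -0.2]
finger_gap: 0.999
gripper_force: 0.0
t 4.0 pos [ 561.563 -312.312   19.526] J [-0.616  0.489  1.57  -0.     1.084  1.115] F [-0.33   0.3   -0.204] gap 93.86166518214245 grip 0.0
turn units [-0.004  0.009  0.004]
shift before turn [-0.031 -0.028  0.038] after turn [-0.031 -0.028  0.038] mm [-1.063  1.312 -1.526]
```

View pics/c7.png

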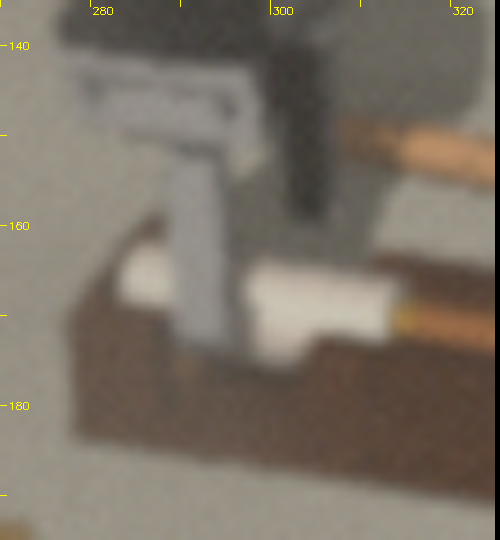

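Tips are seen at (293,174) near and (304,159) far. A gentle close will settle the height: 38 mm gap if at the head's diameter, about 35 mm if near its top.

```bash
python3 -m handwheel '[[0,0,0,0,0,0],[0,0,0,0,0,0],[0,0,0,0,0,0],[0,0,0,0,0,0],[0,0,0,0,0,0],[0,0,0,0,0,0],[0,0,0,0,0,0],[0,0,0,0,0,0]]' 0 4;for i in 1 2 3 4; do python3 -m handwheel '[[0,0,0,0,0,0]]'|egrep 'ition|force|gap'; done
```

```text
time_s: 4.85
position: [562.0, -312.6, 20.4]
tool_rot: [3.132, -0.25, 0.0]
ft_force: [-0.1, -0.1, 0.4]
finger_gap: 0.354
gripper_force: 0.0
position: [562.1, -312.4, 20.6]
ft_force: [0.8, 0.0, 1.9]
finger_gap: 0.291
gripper_force: 3.6
position: [562.1, -312.4, 20.6]
ft_force: [-0.2, 0.5, 0.8]
finger_gap: 0.3
gripper_force: 3.6
position: [562.1, -312.4, 20.6]
ft_force: [-0.9, 0.8, 2.5]
finger_gap: 0.296
gripper_force: 3.7
position: [562.1, -312.5, 20.6]
ft_force: [-0.2, 1.3, 2.6]
finger_gap: 0.297
gripper_force: 3.9
```

The gap reads 27.8 mm, so the real tips are at z≈53: the reported z is about 32 mm too low, which agrees with the picture. I'll open, go down 34 mm more with force checks, and close again.

```bash
python3 -m handwheel '[[0,0,0,0,0,0],[0,0,0,0,0,0],[0,0,0,0,0,0],[0,0,0,0,0,0],[0,0,0,0,0,0],[0,0,0,0,0,0],[-0.04,0,0.1,0,0,0],[0,0,0.1,0,0,0],[0,0,0.1,0,0,0],[0,0,0.1,0,0,0],[0,0,0.1,0,0,0],[0,0,0,0,0,0]]' 94; python3 -m handwheel '[[0,0,0.08,0,0,0],[0,0,0.08,0,0,0],[0,0,0.08,0,0,0],[0,0,0.08,0,0,0],[0,0,0,0,0,0]]'
python3 - <<'E'
from h import *
s=read_camera("side")[:,:,::-1].copy(); cv2.imwrite("pics/s7.png",s)
E
```

```text
time_s: 6.45
position: [559.9, -312.1, -0.5]
tool_rot: [-3.131, 0.25, 0.002]
ft_force: [-0.7, 0.4, 0.1]
finger_gap: 1.002
gripper_force: 0.0
time_s: 6.95
position: [560.0, -312.2, -13.0]
tool_rot: [-3.131, 0.25, 0.001]
ft_force: [0.2, 0.1, 0.3]
finger_gap: 0.999
gripper_force: 0.0
```

Reported z = -13 without contact confirms the offset. Close now and read the gap.

```bash
python3 -m handwheel '[[0,0,0,0,0,0],[0,0,0,0,0,0],[0,0,0,0,0,0],[0,0,0,0,0,0],[0,0,0,0,0,0],[0,0,0,0,0,0],[0,0,0,0,0,0],[0,0,0,0,0,0],[0,0,0,0,0,0],[0,0,0,0,0,0]]' 0 15;for i in 1 2 3; do python3 -m handwheel '[[0,0,0,0,0,0]]'|egrep 'ition|force|gap'; done
```

```text
time_s: 8.0
position: [560.5, -312.2, -12.4]
tool_rot: [-3.131, 0.25, -0.0]
ft_force: [0.7, 0.8, -0.3]
finger_gap: 0.399
gripper_force: 15.0
position: [560.5, -312.2, -12.4]
ft_force: [-0.2, 0.8, -0.2]
finger_gap: 0.404
gripper_force: 15.0
position: [560.4, -312.2, -12.5]
ft_force: [0.8, 0.1, 0.9]
finger_gap: 0.398
gripper_force: 15.0
position: [560.5, -312.2, -12.5]
ft_force: [0.0, 0.8, 0.7]
finger_gap: 0.402
gripper_force: 15.0
```

Gap 37.7 mm is the full head diameter. Empirically, roller axis z = reported z + 52.5. Lift with a firmer grip.

```bash
python3 -m handwheel '[[0,0,0,0,0,0],[0,0,0,0,0,0],[0,0,-0.05,0,0,0],[0,0,-0.1,0,0,0],[0,0,-0.15,0,0,0],[0,0,-0.2,0,0,0],[0,0,-0.3,0,0,0],[0,0,-0.4,0,0,0],[0,0,-0.4,0,0,0],[0,0,-0.4,0,0,0],[0,0,-0.4,0,0,0],[0,0,-0.3,0,0,0],[0,0,-0.2,0,0,0],[0,0,-0.1,0,0,0],[0,0,0,0,0,0]]' 0 40; python3 plan.py 559 304 107 -0.133
```

```text
time_s: 9.8
position: [560.6, -312.5, 108.0]
tool_rot: [3.131, -0.25, 0.001]
ft_force: [0.2, -0.3, -2.9]
finger_gap: 0.395
gripper_force: 40.0
t 9.8 pos [ 560.582 -312.508  107.989] J [-0.617  0.415  1.458 -0.     1.268  1.113] F [ 0.242 -0.321 -2.861] gap 37.16687707375809 grip 39.986459612846375
turn units [ 0.003 -0.004 -0.19 ]
shift before turn [ -2.487 -15.211   0.017] after turn [ -2.083 -15.271   0.025] mm [ -1.582 616.508  -0.989]
```

```bash
python3 -m handwheel '[[-0.04,-0.3,0,0,0,-0.19],[-0.08,-0.6,0,0,0,0],[-0.115,-0.84,0,0,0,0],[-0.115,-0.84,0,0,0,0],[-0.115,-0.84,0,0,0,0],[-0.115,-0.84,0,0,0,0],[-0.115,-0.84,0,0,0,0],[-0.115,-0.84,0,0,0,0],[-0.115,-0.84,0,0,0,0],[-0.115,-0.84,0,0,0,0],[-0.115,-0.84,0,0,0,0],[-0.115,-0.84,0,0,0,0],[-0.115,-0.84,0,0,0,0],[-0.115,-0.84,0,0,0,0],[-0.115,-0.84,0,0,0,0],[-0.115,-0.84,0,0,0,0],[-0.115,-0.84,0,0,0,0],[-0.115,-0.84,0,0,0,0],[-0.08,-0.6,0,0,0,0],[-0.04,-0.33,0,0,0,0]]' 0 40; python3 -m handwheel '[[0,0,0,0,0,0],[0,0,0,0,0,0]]'; python3 plan.py 559 304 40 -0.133
```

```text
time_s: 11.8
position: [557.6, 306.5, 106.5]
tool_rot: [3.135, -0.204, -0.003]
ft_force: [-0.2, 0.3, -3.3]
finger_gap: 0.398
gripper_force: 40.0
time_s: 12.0
position: [558.6, 303.1, 107.0]
tool_rot: [3.133, -0.207, -0.002]
ft_force: [0.0, 0.4, -3.8]
finger_gap: 0.393
gripper_force: 40.0
t 12.0 pos [558.612 303.133 106.98 ] J [ 0.389  0.408  1.472 -0.001  1.264  2.092] F [ 0.005  0.395 -3.751] gap 36.96805638850922 grip 39.987693428993225
turn units [0.013 0.007 0.005]
shift before turn [ 0.008 -0.026  1.674] after turn [ 0.007 -0.023  1.675] mm [  0.388   0.867 -66.98 ]
```

```bash
python3 -m handwheel '[[0.01,-0.025,0.1,0,0,0],[0,0,0.2,0,0,0],[0,0,0.35,0,0,0],[0,0,0.4,0,0,0],[0,0,0.4,0,0,0],[0,0,0.4,0,0,0],[0,0,0.35,0,0,0],[0,0,0.25,0,0,0],[0,0,0.1,0,0,0],[0,0,0,0,0,0],[0,0,0,0,0,0]]' 0 40
cat > look.py <<'E'
# project roller model (pose x,y,z,yaw,pitch) and sample head-end pixels along its axis
from h import *
import sys
np.set_printoptions(precision=1,suppress=True,linewidth=150)
def look(tag,p,n="side"):
    i=read_camera(n)[:,:,::-1].copy(); cv2.imwrite(f"pics/{tag}.png",i)
    b=cv2.imread(f"pics/{n}0.png")
    Y=R.from_euler('z',p[3]).as_matrix(); c=np.array(p[:3])
    for x in(50,-50,-130): print(n,"model",x,proj(n,c+Y@[x,0,0]))
    print("profile along axis (x mm: B G R | before)")
    for x in list(range(-150,-110,4))+list(range(-66,-34,4))+list(range(34,70,4)):
        u,v=np.round(proj(n,c+Y@[x,0,0])).astype(int); print(x,(u,v),i[v,u],b[v,u])
if __name__=="__main__": look(sys.argv[1],list(map(float,sys.argv[2:6])),*(sys.argv[6:]))
E
python3 plan.py 559 304 5 -0.133; python3 look.py s8 559 304 57 -0.133
```

```text
time_s: 13.1
position: [560.4, 305.2, 6.1]
tool_rot: [-3.134, 0.209, -0.002]
ft_force: [0.2, 0.2, -2.5]
finger_gap: 0.397
gripper_force: 40.0
t 13.1 pos [560.374 305.158   6.07 ] J [ 0.39   0.495  1.599 -0.     1.047  2.094] F [ 0.2    0.207 -2.504] gap 37.36474472146819 grip 39.98778820037842
turn units [-0.004 -0.008  0.   ]
shift before turn [-0.03   0.033  0.027] after turn [-0.03   0.033  0.027] mm [-1.374 -1.158 -1.07 ]
side model 50 [227.8 286.4]
side model -50 [266.9 293.9]
side model -130 [299.1 300.1]
profile along axis (x mm: B G R | before)
-150 (np.int64(307), np.int64(302)) [142 157 163] [136 149 155]
-146 (np.int64(306), np.int64(301)) [140 153 159] [135 148 154]
-142 (np.int64(304), np.int64(301)) [107 117 121] [137 149 156]
-138 (np.int64(302), np.int64(301)) [ 88  97 101] [135 148 153]
-134 (np.int64(301), np.int64(300)) [80 89 97] [138 149 154]
-130 (np.int64(299), np.int64(300)) [48 68 93] [138 151 157]
-126 (np.int64(297), np.int64(300)) [ 63 101 150] [138 150 155]
-122 (np.int64(296), np.int64(299)) [ 65 103 152] [137 151 156]
-118 (np.int64(294), np.int64(299))
[... 448 characters left out ...]
1] [ 73 139  63]
-42 (np.int64(264), np.int64(293)) [165 181 189] [ 95 143  95]
-38 (np.int64(262), np.int64(293)) [189 205 213] [132 148 150]
34 (np.int64(234), np.int64(288)) [186 200 206] [133 153 149]
38 (np.int64(232), np.int64(287)) [175 187 193] [138 150 156]
42 (np.int64(231), np.int64(287)) [178 191 197] [138 151 157]
46 (np.int64(229), np.int64(287)) [185 199 205] [134 147 152]
50 (np.int64(228), np.int64(286)) [170 181 187] [135 147 153]
54 (np.int64(226), np.int64(286)) [172 184 190] [132 147 150]
58 (np.int64(225), np.int64(286)) [158 171 174] [135 148 153]
62 (np.int64(223), np.int64(286)) [142 152 159] [136 149 153]
66 (np.int64(222), np.int64(285)) [144 153 158] [134 147 153]
```

The profile matches the model within about 4 mm (handle end at −130, head end at about +57). Lower gently onto the saddles with force checks.

```bash
python3 -m handwheel '[[-0.05,0.03,0.05,0,0,0],[0,0,0.05,0,0,0],[0,0,0.05,0,0,0],[0,0,0.03,0,0,0],[0,0,0.02,0,0,0],[0,0,0,0,0,0],[0,0,0,0,0,0]]'|egrep 'ition|ft'; for i in 1 2 3 4; do python3 -m handwheel '[[0,0,0.02,0,0,0],[0,0,0,0,0,0]]'|egrep 'ition|ft'; done
```

```text
position: [557.8, 304.1, -2.5]
ft_force: [-0.3, 0.1, -3.1]
position: [557.6, 304.0, -3.4]
ft_force: [-0.9, -0.4, -2.5]
position: [557.6, 304.0, -4.2]
ft_force: [0.5, -0.2, -2.8]
position: [557.6, 304.0, -5.0]
ft_force: [0.1, 0.0, -3.1]
position: [557.8, 304.0, -5.4]
ft_force: [-0.6, -1.1, -1.5]
```

```bash
for i in 1 2 3 4; do python3 -m handwheel '[[0,0,0.015,0,0,0],[0,0,0,0,0,0]]'|egrep 'ition|ft'; done
```

```text
position: [557.9, 304.0, -5.7]
ft_force: [-0.4, -1.0, 1.3]
position: [557.9, 304.0, -5.7]
ft_force: [-1.7, -1.5, 5.6]
position: [557.9, 304.0, -5.8]
ft_force: [-2.8, -1.4, 8.6]
position: [558.0, 304.0, -5.8]
ft_force: [-3.1, -2.9, 10.8]
```

Seated (reaction about 13 N). I'll back off slightly, open, and rise.

```bash
python3 -m handwheel '[[0,0,-0.03,0,0,0],[0,0,0,0,0,0]]' 0 10|egrep 'ition|ft'; python3 -m handwheel '[[0,0,0,0,0,0],[0,0,0,0,0,0],[0,0,0,0,0,0],[0,0,0,0,0,0],[0,0,0,0,0,0],[0,0,0,0,0,0]]' 70; python3 -m handwheel '[[0,0,0,0,0,0],[0,0,0,0,0,0],[0,0,-0.2,0,0,0],[0,0,-0.5,0,0,0],[0,0,-0.6,0,0,0],[0,0,-0.6,0,0,0],[0,0,-0.4,0,0,0],[0,0,-0.2,0,0,0],[0,0,0,0,0,0],[0,0,0,0,0,0]]';  python3 look.py s9 559 304 46 -0.133 | grep -v '\-1[24]' ; python3 plan.py 467 316 90 -0.133
```

```text
position: [558.0, 303.7, -6.1]
ft_force: [-0.5, -3.4, 7.3]
time_s: 16.25
position: [557.7, 304.1, -7.0]
tool_rot: [3.135, -0.209, -0.0]
ft_force: [-1.1, 0.1, 0.2]
finger_gap: 0.746
gripper_force: 0.0
time_s: 17.25
position: [557.1, 303.8, 92.6]
tool_rot: [3.134, -0.209, -0.001]
ft_force: [-0.4, -0.7, -0.3]
finger_gap: 0.742
gripper_force: 0.0
side model 50 [228.4 289.9]
side model -50 [267.2 297.4]
side model -130 [299.3 303.6]
profile along axis (x mm: B G R | before)
-150 (np.int64(308), np.int64(305)) [145 159 163] [137 151 156]
-138 (np.int64(303), np.int64(304)) [84 92 97] [136 149 155]
-134 (np.int64(301), np.int64(304)) [56 73 93] [135 149 153]
-130 (np.int64(299), np.int64(304)) [ 62 100 148] [134 147 152]
-118 (np.int64(294), np.int64(303)) [ 68 115 171] [135 148 152]
-114 (np.int64(293), np.int64(302)) [ 69 112 168] [136 149 153]
-66 (np.int64(274), np.int64(299)) [ 68 112 168] [ 82 111  89]
-62 (np.int64(272), np.int64(298)) [ 68 113 168] [76 89 84]
-58 (np.int64(270), np.int64(298)) [ 74 135 178] [49 77 49]
-54 (np.int64(269), np.int64(298)) [ 71 140 178] [45 84 43]
-50 (
[... 378 characters left out ...]
int64(231), np.int64(290)) [196 213 217] [135 150 154]
46 (np.int64(230), np.int64(290)) [195 212 216] [134 148 154]
50 (np.int64(228), np.int64(290)) [188 205 210] [135 149 153]
54 (np.int64(227), np.int64(290)) [169 183 190] [134 148 154]
58 (np.int64(225), np.int64(289)) [147 160 166] [138 151 157]
62 (np.int64(224), np.int64(289)) [143 156 162] [136 148 154]
66 (np.int64(222), np.int64(289)) [139 152 158] [134 147 153]
t 17.3 pos [556.904 303.708  92.124] J [ 0.39   0.417  1.496 -0.     1.23   2.094] F [0.347 0.793 0.293] gap 69.62250507532677 grip 0.0
turn units [ 0.008  0.012 -0.   ]
shift before turn [-2.268 -0.007  0.057] after turn [-2.268 -0.007  0.053] mm [-89.904  12.292  -2.124]
```

The roller lies at about (559,304) on the rest, centred along it. Now the handle grip, at about 91 mm behind the origin.

```bash
python3 -m handwheel '[[-0.25,0,0,0,0,0],[-0.5,0,0,0,0,0],[-0.75,0,0,0,0,0],[-0.5,0,0,0,0,0],[-0.25,0,0,0,0,0],[0,0,0.3,0,0,0],[0,0,0.5,0,0,0],[0,0,0.6,0,0,0],[0,0,0.5,0,0,0],[0,0,0.3,0,0,0],[0,0,0.1,0,0,0],[0,0,0,0,0,0],[0,0,0,0,0,0]]' 60; python3 plan.py 468.5 316 -6 -0.133
```

```text
time_s: 18.6
position: [469.4, 316.3, 1.7]
tool_rot: [-3.134, 0.209, -0.002]
ft_force: [0.9, 0.5, 0.4]
finger_gap: 0.638
gripper_force: 0.0
t 18.6 pos [469.394 316.266   1.666] J [ 0.47   0.409  1.771 -0.     0.96   2.174] F [0.926 0.517 0.415] gap 59.99774495169408 grip 0.0
turn units [-0.005 -0.009 -0.001]
shift before turn [-0.022  0.01   0.192] after turn [-0.021  0.01   0.192] mm [-0.894 -0.266 -7.666]
```

```bash
python3 -m handwheel '[[-0.02,0,0.1,0,0,0],[0,0,0.09,0,0,0],[0,0,0,0,0,0],[0,0,0,0,0,0],[0,0,0,0,0,0],[0,0,0,0,0,0],[0,0,0,0,0,0],[0,0,0,0,0,0],[0,0,0,0,0,0],[0,0,0,0,0,0],[0,0,0,0,0,0],[0,0,0,0,0,0]]' 0 8;  python3 -m handwheel '[[0,0,0,0,0,0],[0,0,0,0,0,0],[0,0,0,0,0,0]]' 0 60
```

```text
time_s: 19.8
position: [467.2, 315.6, -6.6]
tool_rot: [3.134, -0.209, -0.001]
ft_force: [-2.6, -3.8, 0.5]
finger_gap: 0.255
gripper_force: 8.0
time_s: 20.1
position: [467.2, 315.6, -6.6]
tool_rot: [3.134, -0.209, -0.001]
ft_force: [-2.5, -5.6, 2.6]
finger_gap: 0.244
gripper_force: 60.0
```

```bash
python3 -m handwheel '[[0,0,-0.05,0,0,0],[0,0,-0.1,0,0,0],[0,0,-0.15,0,0,0],[0,0,-0.2,0,0,0],[0,0,-0.3,0,0,0],[0,0,-0.3,0,0,0],[0,0,-0.3,0,0,0],[0,0,-0.3,0,0,0],[0,0,-0.3,0,0,0],[0,0,-0.2,0,0,0],[0,0,-0.15,0,0,0],[0,0,-0.1,0,0,0],[0,0,-0.05,0,0,0],[0,0,0,0,0,0],[0,0,0,0,0,0]]' 0 60
cat > rfit.py <<'E'
# fit roller pose (x,y,z,yaw,pitch) given tool: handle point fixed on the tool axis; compare head silhouette in the side view
from h import *
from scipy.optimize import minimize
import sys
np.set_printoptions(precision=3,suppress=True)
def hull(n,c,Rr,r,x0,x1,S):
    t=np.linspace(0,2*np.pi,24,endpoint=False)
    P=[c+Rr@[x,r*np.cos(a),r*np.sin(a)] for x in(x0,x1) for a in t]
    q=np.array([proj(n,p) for p in P],np.float32); return cv2.convexHull(((q+.5)*S*16).astype(np.int32))
def fit(tag,p0,n="side"):
    i=read_camera(n)[:,:,::-1].copy(); cv2.imwrite(f"pics/{tag}.png",i)
    hs=cv2.cvtColor(cv2.GaussianBlur(i,(3,3),0),cv2.COLOR_BGR2HSV).astype(int)
    b=cv2.imread(f"pics/{n}0.png").astype(int); d=np.abs(i.astype(int)-b).max(2)
    m=((hs[...,2]>178)&(hs[...,1]<45)&(d>18)).astype(np.uint8)
    w=((hs[...,0]>8)&(hs[...,0]<22)&(hs[...,1]>110)&(d>18)).astype(np.uint8)
    u,v=proj(n,p0[:3]).astype(int); B=np.zeros_like(m); B[v-45:v+45,u-45:u+75]=1; m*=B; w*=B
    # keep largest blob
    def big(m):
        k,l,s,_=cv2.connectedComponentsWithStats(m); return (l==1+s[1:,4].argmax()).astype(float)
    m=big(m); print("head px",m.sum(),"handle px",w.sum())
    S=4
    def f(q):
        x,y,z,yw,pt=q[0],p0[1],q[1],p0[3],q[2]/100
        Rr=R.from_euler('zy',[yw,pt]).as_matrix(); c=np.array([x,y,z])
        r=np.zeros((480*S,640*S),np.uint8); cv2.fillConvexPoly(r,hull(n,c,Rr,19,-50,50,S),255,shift=4)
        r=cv2.resize(r,(640,480),interpolation=cv2.INTER_AREA)/255.
        return -np.minimum(r,m).sum()/np.maximum(r,m).sum()
    x=np.array([p0[0],p0[2],p0[4]*100])
    for _ in range(2): x=minimize(f,x,method="Nelder-Mead",options=dict(initial_simplex=x+np.array([[0,0,0],[6,0,0],[0,6,0],[0,0,6.]]),xatol=.1,fatol=1e-5)).x
    print("x,z,pitch(+ = nose down)",x[0],x[1],x[2]/100,"IoU",-f(x))
if __name__=="__main__": fit(sys.argv[1],list(map(float,sys.argv[2:7])),*sys.argv[7:])
E
python3 plan.py 468 316 110 -0.133; python3 rfit.py s10 557 304 150 -0.133 0.05
```

```text
time_s: 21.6
position: [467.3, 315.9, 93.1]
tool_rot: [3.134, -0.209, -0.001]
ft_force: [-0.7, 0.3, -2.8]
finger_gap: 0.239
gripper_force: 60.0
t 21.6 pos [467.332 315.92   93.079] J [ 0.471  0.317  1.655 -0.     1.171  2.175] F [-0.721  0.258 -2.841] gap 22.433403352147607 grip 59.99622702598572
turn units [ 0.004  0.006 -0.   ]
shift before turn [ 0.016 -0.004 -0.423] after turn [ 0.016 -0.004 -0.423] mm [ 0.668  0.08  16.921]
head px 440.0 handle px 163
x,z,pitch(+ = nose down) 565.1853910253026 141.99191481644402 0.19262142124003204 IoU 0.5789906321732118
```

The IoU is poor; I'll use image moments of the head mask against the projected axis instead.

```bash
cat > ax.py <<'E'
from h import *
np.set_printoptions(precision=1,suppress=True,linewidth=160)
def ascii(tag,u0,u1,v0,v1,bg="side0",step=2):
    i=cv2.imread(f"pics/{tag}.png").astype(int); b=cv2.imread(f"pics/{bg}.png").astype(int); d=np.abs(i-b).max(2)
    print("cols",u0,"to",u1,"step",step)
    for v in range(v0,v1,step):
        s=""
        for u in range(u0,u1,step):
            B,G,Rr=i[v,u]; sat=max(B,G,Rr)-min(B,G,Rr)
            s+= "." if d[v,u]<14 else ("W" if Rr>175 and sat<50 else "h" if Rr-B>55 else "g" if sat<35 and Rr>100 else "#")
        print(v,s)
if __name__=="__main__":
    import sys; a=sys.argv; ascii(a[1],*map(int,a[2:6]))
    if len(a)>6:
        p=list(map(float,a[6:]))
        H=np.array(p[:3])
        for pt in (0,.1,.2):
            Rr=R.from_euler('zy',[p[3],pt]).as_matrix()
            print("pitch",pt,"head ends axis",proj("side",H+Rr@[42,0,0]),proj("side",H+Rr@[142,0,0]),"bottom far",proj("side",H+Rr@[142,0,-19]),"top far",proj("side",H+Rr@[142,0,19]))
E
python3 ax.py s10 190 330 220 310 467.3 315.9 144.6 -0.133
```

```text
cols 190 to 330 step 2
220 .....................................gggggggg....#######g.gg##..gg....
222 .....................................gg......gggg#######g.gg##.ggg....
224 .....................................ggggggg.gggg#######ggg###.ggggg..
226 .....................................ggggggg.gggg#######ggg###.ggggg..
228 .....................................gggggggg.ggg#######ggg#.#.gggg...
230 ....................................gggggg.gg.gg########gg#.g#.gggg...
232 ......................................ggggggg.g###gg####ggg.###gggg...
234 ....................................####gg....g#########ggg...ggggg...
236 ...................................#####################g#g..#gggg....
238 ................................#######################gggg#.#gg......
240 ................................##..################ggggggg#.gggg.....
242 ...................................#...##############gggggg#gggg......
244 ..............................#########.##..#..###########g#gggg......
246 ..............................#######################...####ggg.......
248 .......................
[... 1895 characters left out ...]
...........................
300 ......................................................................
302 ......................................................................
304 ......................................................................
306 ......................................................................
308 ......................................................................
pitch 0 head ends axis [264.2 264.5] [223.7 257.3] bottom far [224.7 263.7] top far [222.7 250.7]
pitch 0.1 head ends axis [264.4 265.9] [224.7 262.1] bottom far [226.5 268.5] top far [223.  255.5]
pitch 0.2 head ends axis [264.8 267.4] [226.3 266.9] bottom far [228.8 273.2] top far [223.8 260.4]
```

The head's ends are at v≈259 (left) and 266 (right), so sag is only about 0.02 rad. Next: travel to above the mill.

```bash
python3 plan.py 436 13.3 93 -0.074
```

```text
t 21.65 pos [467.294 315.917  93.042] J [ 0.471  0.317  1.655 -0.     1.171  2.175] F [-0.031  1.002 -2.641] gap 22.35573846120413 grip 59.99633252620697
turn units [ 0.004  0.006 -0.423]
shift before turn [0.228 7.602 0.006] after turn [-0.221  7.603  0.001] mm [ -31.294 -302.617   -0.042]
```

```bash
python3 -m handwheel '[[0,0.1,0,0,0,-0.1],[0,0.25,0,0,0,-0.2],[0,0.45,0,0,0,-0.12],[-0.03,0.6,0,0,0,0],[-0.03,0.65,0,0,0,0],[-0.03,0.65,0,0,0,0],[-0.03,0.65,0,0,0,0],[-0.03,0.65,0,0,0,0],[-0.03,0.65,0,0,0,0],[-0.03,0.65,0,0,0,0],[-0.03,0.65,0,0,0,0],[-0.03,0.65,0,0,0,0],[0,0.6,0,0,0,0],[0,0.45,0,0,0,0],[0,0.3,0,0,0,0],[0,0.15,0,0,0,0],[0,0.1,0,0,0,0],[0,0,0,0,0,0],[0,0,0,0,0,0],[0,0,0,0,0,0]]' 0 60; python3 plan.py 436 13.3 60 -0.074
```

```text
time_s: 23.65
position: [431.6, -9.6, 93.5]
tool_rot: [-3.139, 0.115, 0.0]
ft_force: [0.2, 0.8, -3.1]
finger_gap: 0.245
gripper_force: 60.0
t 23.65 pos [431.588  -9.572  93.511] J [-0.184  0.126  1.919  0.     1.097  1.46 ] F [ 0.195  0.813 -3.076] gap 23.072142144257366 grip 59.997525215148926
turn units [-0.001  0.001  0.004]
shift before turn [ 0.068 -0.578  0.838] after turn [ 0.068 -0.578  0.838] mm [  4.412  22.872 -33.511]
```

```bash
python3 -m handwheel '[[0.03,-0.15,0,0,0,0],[0.03,-0.28,0,0,0,0],[0.01,-0.15,0.1,0,0,0],[0,0,0.2,0,0,0],[0,0,0.3,0,0,0],[0,0,0.25,0,0,0],[0,0,0.15,0,0,0],[0,0,0.05,0,0,0],[0,0,0,0,0,0],[0,0,0,0,0,0]]' 0 60
python3 - <<'E'
from h import *
t=read_camera("top")[:,:,::-1].copy();s=read_camera("side")[:,:,::-1].copy(); cv2.imwrite("pics/t11.png",t);cv2.imwrite("pics/s11.png",s)
t0=cv2.imread("pics/top0.png")
montage("pics/c8.png",[(tile(t,315,150,395,240,5),0,0),(tile(s,230,170,350,260,3),410,0),(tile(cv2.cvtColor(cv2.cvtColor(t0,6),8),325,165,385,230,6),410,290)],780,690)
im=cv2.imread("pics/c8.png"); cv2.imwrite("pics/c8.png",im[:600])
E
python3 plan.py 436 13.3 -13.5 -0.074
```

```text
time_s: 24.65
position: [436.5, 12.7, 51.8]
tool_rot: [3.139, -0.117, 0.001]
ft_force: [0.2, 0.1, -3.0]
finger_gap: 0.245
gripper_force: 60.0
t 24.75 pos [436.53   12.671  51.95 ] J [-0.13   0.179  1.974 -0.     0.987  1.515] F [ 0.178 -0.518 -2.516] gap 23.076247617578247 grip 59.99422073364258
turn units [ 0.001 -0.008 -0.003]
shift before turn [-0.016 -0.015  1.636] after turn [-0.014 -0.015  1.636] mm [ -0.53    0.629 -65.45 ]
```

View pics/c8.png

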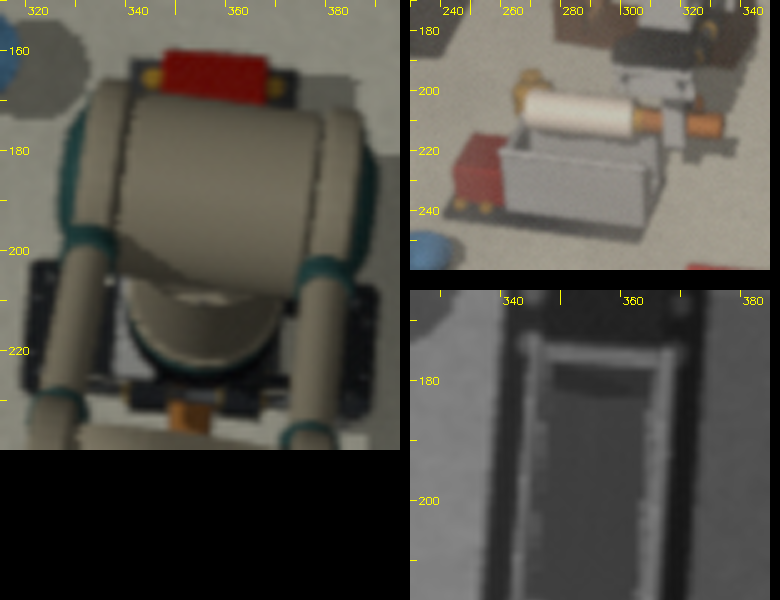

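The side view shows the head level at u≈268–304, v≈197–214 above the trough. In the enlarged start image the trough's inner walls are at u≈348/365.8 at v=180 and 344.2/363.3 at v=215. Compare these with the model.

```bash
python3 - <<'E'
from h import *
np.set_printoptions(precision=1,suppress=True)
m=np.array([528,6.5,0]);Y=R.from_euler('z',-.074).as_matrix()
for x in(50,0,-50): print("rim inner L,R",[proj("top",m+Y@[x,s*25,72]) for s in(1,-1)],"mm/px",1/.372)
c=m+[0,0,103.5]
for x in(50,-50,-130): print("head ax side",x,proj("side",c+Y@[x,0,0]))
t=cv2.imread("pics/top0.png").astype(int).mean(2).astype(int)
for v in(180,185,190,195,200,205,210,215): print(v,t[v,336:376])
i=cv2.imread("pics/s11.png")
for x in list(range(-142,-118,3))+list(range(-62,-38,3))+list(range(42,66,3)):
    u,v=np.round(proj("side",c+Y@[x,0,0])).astype(int); print(x,(u,v),i[v,u],end="; ")
E
python3 ax.py s11 258 330 190 225
```

```text
rim inner L,R [array([347.8, 179.7]), array([365.6, 181.1])] mm/px 2.6881720430107525
rim inner L,R [array([346.4, 196.9]), array([364.3, 198.3])] mm/px 2.6881720430107525
rim inner L,R [array([345. , 214.3]), array([363. , 215.7])] mm/px 2.6881720430107525
head ax side 50 [268.3 204.7]
head ax side -50 [303.7 208.8]
head ax side -130 [332.7 212.2]
180 [124 123 120  92  52  40  41  48  82  96  80  69  61  47  45  45  45  45
  44  44  44  44  44  47  48  49  50  51  53  75  95 106  84  44  25  24
  26  45  68  79]
185 [122 123 112  79  46  41  41  52  96  96  72  67  66  63  62  62  62  63
  64  64  63  62  62  62  62  61  62  66  87 100 104  99  70  34  23  25
  28  50  70  78]
190 [123 122  98  58  42  40  43  66  94  87  82  77  64  62  62  62  62  62
  64  63  61  62  62  62  62  62  62  66  87  94 107  96  57  27  23  25
  36  64  77  79]
195 [123 111  78  46  40  41  50  88  96  77  67  65  63  63  62  62  63  62
  62  62  61  62  61  62  60  62  61  65  86 100 106  83  43  26  24  27
  43  67  79  81]
200 [125 105  68  44  41  43  57  97  93  70  63  63  63  62  62  61  62  63

[... 1855 characters left out ...]
###
192 ......................ggggg#########
194 ......................gg.......ggg##
196 .....................gg.......gggggg
198 .............................gggggg#
200 ......#gggg....................ggg#g
202 .....#WWWWWWWgg........g....gg.ggg##
204 .....#WWWWWWWWWWWWWWWWggg...ggg###.#
206 .....WWWWWWWWWWWWWWWWWWg###gggg###.#
208 .....WWWWWWWWWWWWWWWWWW#hhhh..gg.h.h
210 .....ggggWWWWWWWWWWWWWW#hhhh..gg#hhh
212 ...........ggggggWWWWWW###hh..gg#hhh
214 ........gggggggg....ggggggggg...#hhh
216 ...........ggggggggggggggg..g...ggg#
218 .....................ggg.....ggggggg
220 ..............................gggggg
222 ...............................gggg.
224 ................................ggg.
```

The model agrees to about 1 mm (mill y maybe 1 mm more to +y). Descend into the trough stepwise with force checks.

```bash
python3 -m handwheel '[[0,-0.025,0.1,0,0,0],[0,0,0.15,0,0,0],[0,0,0.15,0,0,0],[0,0,0.1,0,0,0],[0,0,0,0,0,0],[0,0,0,0,0,0]]'|egrep 'ition|ft'; for i in 1 2; do python3 -m handwheel '[[0,0,0.1,0,0,0],[0,0,0.1,0,0,0],[0,0,0,0,0,0]]'|egrep 'ition|ft'; done
```

```text
position: [436.1, 13.8, 31.3]
ft_force: [0.0, 0.6, -3.4]
position: [435.5, 13.9, 23.0]
ft_force: [0.6, 0.1, -3.2]
position: [435.5, 13.9, 15.0]
ft_force: [0.7, -0.1, -2.9]
```

```bash
for i in 1 2; do python3 -m handwheel '[[0,0,0.1,0,0,0],[0,0,0.1,0,0,0],[0,0,0,0,0,0],[0,0,0,0,0,0]]'|egrep 'ition|ft'; done; python3 plan.py 436 13.3 -13.5 -0.074
```

```text
position: [436.1, 13.8, 7.4]
ft_force: [-0.7, -1.0, -3.1]
position: [436.0, 13.8, -0.6]
ft_force: [-0.0, 0.3, -2.8]
t 26.75 pos [435.953  13.816  -0.644] J [-0.128  0.251  2.047 -0.     0.844  1.517] F [-0.031  0.348 -2.845] gap 22.932868931508096 grip 59.994208216667175
turn units [ 0.     0.004 -0.003]
shift before turn [0.002 0.013 0.321] after turn [0.002 0.013 0.321] mm [  0.047  -0.516 -12.856]
```

The head is inside the trough without wall contact. Final approach in 1 mm steps.

```bash
python3 -m handwheel '[[0,0,0.06,0,0,0],[0,0,0.06,0,0,0],[0,0,0.04,0,0,0],[0,0,0,0,0,0],[0,0,0,0,0,0]]'|egrep 'ition|ft'; for i in 1 2 3 4 5; do python3 -m handwheel '[[0,0,0.02,0,0,0],[0,0,0,0,0,0]]'|egrep 'ition|ft'; done
```

```text
position: [436.1, 13.8, -6.9]
ft_force: [-0.1, -0.4, -2.9]
position: [436.1, 13.8, -7.7]
ft_force: [-0.1, 0.2, -3.0]
position: [436.1, 13.8, -8.5]
ft_force: [0.2, 0.5, -2.8]
position: [436.1, 13.8, -9.3]
ft_force: [0.1, -0.0, -3.1]
position: [436.2, 13.8, -10.1]
ft_force: [-0.1, 0.3, -3.0]
position: [436.2, 13.8, -10.9]
ft_force: [-0.0, 0.5, -2.1]
```

```bash
for i in 1 2 3 4 5; do python3 -m handwheel '[[0,0,0.015,0,0,0],[0,0,0,0,0,0]]'|egrep 'ition|ft'; done; python3 -c "
from rig import *;print(get_obs()['wrist_torque'])"
```

```text
position: [436.1, 13.8, -11.5]
ft_force: [0.0, 0.9, -1.9]
position: [436.1, 13.8, -12.1]
ft_force: [0.0, 1.3, -1.7]
position: [436.1, 13.8, -12.7]
ft_force: [-0.7, -0.2, -1.6]
position: [436.0, 13.8, -13.3]
ft_force: [-0.8, 0.3, -2.3]
position: [436.0, 13.8, -13.9]
ft_force: [-0.3, 0.4, -0.3]
[0.10191443 0.23768488 0.08264633]
```

```bash
for i in 1 2 3 4; do python3 -m handwheel '[[0,0,0.015,0,0,0],[0,0,0,0,0,0]]'|egrep 'ition|ft'; done
```

```text
position: [436.1, 13.8, -14.2]
ft_force: [-2.8, 1.4, 3.5]
position: [435.9, 13.8, -14.8]
ft_force: [-3.5, 0.6, 4.5]
position: [435.7, 13.8, -15.3]
ft_force: [-4.0, 0.9, 6.8]
position: [435.6, 13.8, -15.7]
ft_force: [-4.6, 1.1, 9.5]
```

Seated: firm reaction around the expected height (-14.6). Ease up slightly, relax the grip, open, rise.

```bash
python3 -m handwheel '[[0,0,-0.02,0,0,0],[0,0,0,0,0,0],[0,0,0,0,0,0]]' 0 10|egrep 'ition|ft'; python3 -m handwheel '[[0,0,0,0,0,0],[0,0,0,0,0,0],[0,0,0,0,0,0],[0,0,0,0,0,0],[0,0,0,0,0,0],[0,0,0,0,0,0]]' 55 10; python3 -m handwheel '[[0,0,-0.2,0,0,0],[0,0,-0.4,0,0,0],[0,0,-0.6,0,0,0],[0,0,-0.7,0,0,0],[0,0,-0.7,0,0,0],[0,0,-0.6,0,0,0],[-0.5,0,-0.4,0,0,0],[-0.8,0,-0.2,0,0,0],[-0.8,0,0,0,0,0],[-0.4,0,0,0,0,0],[0,0,0,0,0,0],[0,0,0,0,0,0]]'
python3 - <<'E'
from h import *
m=np.array([528,7,38]);Y=R.from_euler('z',-.07).as_matrix()
i=read_camera("side")[:,:,::-1].copy();cv2.imwrite("pics/s12.png",i);t=read_camera("top")[:,:,::-1].copy();cv2.imwrite("pics/t12.png",t)
for n in("side","top"): print(n,[(x,proj(n,m+Y@[x,0,0]).round(1)) for x in(50,-50,-66,-92,-130)])
for x in range(-140,-62,3):
    u,v=np.round(proj("side",m+Y@[x,0,0])).astype(int); print(x,(int(u),int(v)),i[v,u],end="; ")
E
python3 ax.py s12 258 340 208 246
```

```text
position: [435.8, 13.3, -15.5]
ft_force: [-3.4, -3.3, 3.4]
time_s: 30.95
position: [436.3, 13.9, -15.5]
tool_rot: [-3.139, 0.117, -0.0]
ft_force: [-0.7, -0.4, -0.3]
finger_gap: 0.585
gripper_force: 0.0
time_s: 32.15
position: [337.8, 21.0, 137.0]
tool_rot: [3.139, -0.117, 0.004]
ft_force: [0.0, -0.2, 0.0]
finger_gap: 0.586
gripper_force: 0.0
side [(50, array([270. , 224.6])), (-50, array([304.7, 228.8])), (-66, array([310.3, 229.5])), (-92, array([319.5, 230.6])), (-130, array([333. , 232.3]))]
top [(50, array([356.1, 183.9])), (-50, array([353.6, 217.9])), (-66, array([353.1, 223.4])), (-92, array([352.5, 232.5])), (-130, array([351.5, 245.7]))]
-140 (337, 233) [136 147 155]; -137 (336, 233) [112 125 130]; -134 (334, 232) [ 67  87 111]; -131 (333, 232) [ 66  96 140]; -128 (332, 232) [ 70 108 159]; -125 (331, 232) [ 75 114 166]; -122 (330, 232) [ 78 115 166]; -119 (329, 232) [ 78 116 168]; -116 (328, 232) [ 76 114 165]; -113 (327, 232) [ 78 115 165]; -110 (326, 231) [ 78 112 163]; -107 (325, 231) [ 74 113 162]; -104 (324, 231) [ 77 114 162]; -101 (323, 231) [ 80 118 167]; -98 (322, 2
[... 545 characters left out ...]
..........
216 .........................................
218 .........................................
220 .......ggggg.............................
222 ..............gggg.......................
224 .........................................
226 ..........................###gggg........
228 ..........................hhhhhhhh###gg..
230 .........................ghhhhhhhhhhhh#..
232 ..........................#hhhhhhhhhhh#g.
234 ............................###hhhhhhh#g.
236 ..............................ggggg###gg.
238 ....................................ggg..
240 .........................................
242 .........................................
244 .........................................
```

The handle sits where the model predicts (end at about −133). Check level and lateral more finely in both pictures before handing in.

Run:
```python
from h import *
Y=R.from_euler('z',-.07).as_matrix(); m=np.array([528,7,38])
for n in("side","top"):
    i=cv2.imread(f"pics/{n[0]}12.png").astype(float)
    sc=i[...,2]-i[...,0]; out=[]
    for x in range(-124,-64 if n=="side" else -70,8):
        P=m+Y@[x,0,0]; u,v=proj(n,P)
        if n=="side":
            U=int(round(u)); vv=np.arange(int(v)-9,int(v)+10); w=np.clip(sc[vv,U]-40,0,None); c=(w*vv).sum()/w.sum(); vm=v+(U-u)*.125; out.append((x,round(c-vm,2),int((w>20).sum())))
        else:
            V=int(round(v)); uu=np.arange(int(u)-9,int(u)+10); w=np.clip(sc[V,uu]-40,0,None); c=(w*uu).sum()/max(w.sum(),1); out.append((x,round(c-u,2),int((w>20).sum())))
    print(n,out)
i=cv2.imread("pics/t12.png")
for x in(45,30,0,-30,-45):
    u,v=proj("top",m+Y@[x,0,19]); print(x,i[int(v),int(u)-13:int(u)+14].mean(1).astype(int))
```

```text
side [(-124, np.float64(0.36), 6), (-116, np.float64(0.27), 7), (-108, np.float64(0.23), 6), (-100, np.float64(0.29), 6), (-92, np.float64(0.03), 6), (-84, np.float64(-0.02), 6), (-76, np.float64(-0.03), 5), (-68, np.float64(-0.05), 4)]
top [(-124, np.float64(-351.67), 0), (-116, np.float64(-351.87), 0), (-108, np.float64(-352.08), 0), (-100, np.float64(-352.28), 0), (-92, np.float64(-352.49), 0), (-84, np.float64(-352.69), 0), (-76, np.float64(-352.9), 0)]
45 [ 54 103 104  76  69  67  64  64  65  70  78 108 122 117 110  99  84  72
  65  63  62  65  89 107 106  78  37]
30 [ 43  59  96  93  89  83  67  61  65  72  76  86 123 139 134 126 116 102
  88  76  67  63  65  91 116 103  62]
0 [ 54  98  96  72  64  62  62  66  71  76  87 124 138 133 125 114 101  88
  76  68  63  64  90 109 104  73  34]
-30 [83 83 82 82 81 81 81 80 79 79 78 78 77 76 76 75 74 74 74 74 72 72 71 70
 69 68 67]
-45 [93 94 94 93 92 92 92 92 92 91 91 91 90 90 90 90 89 89 88 88 88 88 87 87
 87 86 86]
```

Residuals are under 0.4 px: level within about 0.02 rad, centred between the walls, and the robot is clear.

```bash
python3 -c "
from rig import *;print(hand_in())"
```

```text
the job is handed in; nothing more can be done
None
```

The roller was laid on the V-rest and let go, picked up again by its handle and set down in the mill trough; the job is handed in after about 32 s, last pictures show it level within about 0.02 rad, but `hand_in()` gave no verdict.

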